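# Find the socket that fits the middle nut

## Robot

A 7-joint arm with a two-finger parallel gripper is mounted at the origin on a cart in front of the work surface, level with it; the furniture and walls round the work are solid. World frame = base frame: x ahead of the robot, y to its left, z up, the work surface at z = 0. Lengths are in m, angles in rad, forces in N, time in s.
With the tool pointing down it reaches from about 0.425 to 0.825 m from the base axis. Payload 3.6 kg.
Tool frame: the origin (TCP) lies where the fingers leave the gripper's body, on its centre line; the fingertips stand 73 mm ahead of it and the grasp point (between the pads) lies 54 mm ahead of it; x points along the fingers, y is the direction in which the jaws open and shut, and the axes are right-handed (so a half turn about x gives the same grasp; the last joint's range is limited). The gripper opens to 85 mm and grips with 20 to 120 N. Pads are 22 mm wide; open, the fingers measure 114 mm over their backs; the gripper's body (76 mm by 85 mm) begins 54 mm behind the grasp point. The pads swing forward as they close: fully open they stand 13 mm farther back than shut.
Start: joints at [1.268, 0.615, -0.013, 1.423, 0.008, 1.103, -0.04], TCP at [0.178, -0.625, 0.304] pointing down, gripper open.
Joint ranges: [-3.12, 3.12], [-0.3, 2.06], [-1.34, 1.32], [0.26, 2.42], [-1.36, 4.5], [0.01, 1.98], [-2.84, 2.84]. Speed limits (rad/s): [2.79, 2.79, 3.14, 3.14, 3.14, 3.14, 3.14].

## Interface

Orientations are given as a unit quaternion [x, y, z, w].
In Python, from station import arm, snapshot, camera_info, ticket gives the robot as it stands. Calls block until the motion is done:
- arm.movep(position, orientation): joint-space move of the TCP to a pose.
- arm.line_to(position, velocity=0.15, ori=None): straight line of the TCP; ori=None keeps the orientation; velocity is the mean speed in m/s.
- arm.move_j(angles): joint-space move.
- arm.move_gripper(opening, effort=None): opening from 0.0 (shut) to 1.0 (fully open); effort is the grip in N (None keeps the last); returns when the fingers have stopped.
- arm.pause(seconds).
- arm.ik(position, orientation): joint angles nearest the present ones, or None.
- snapshot(name): name is "scene" or "side" or "wrist"; returns the picture (420x560x3 uint8, blue, green, red); there is no depth.
- camera_info(name): a dict with "fx", "fy", "cx", "cy" (pixels), "R" (3x3) and "t" (3): a world point X has camera coordinates R X + t; the wrist camera has in their place "T_tool_cam" (4x4, takes a point from camera to tool coordinates, whose origin is the TCP and whose axes are the tool frame's). Camera axes: x right, y down, z forward; pixel columns grow to the right and rows downward; lengths in m; the calibration is good to about 2 mm. A picture is of the moment at which its call begins: read the wrist's pose just before it. camera_info takes no time and is no camera call.
A pose or a line that the arm cannot do raises arm.MotionError and nothing moves.
- ticket.finish_job(): hands the job in, once; it reports no verdict.
Readings, each from a call of its own:
- arm.read_time(): time.
- arm.read_joint_positions(): joint angles.
- arm.read_dq(): joint speeds.
- arm.read_effort(): joint torques, N m.
- arm.read_tool_pos(): TCP position.
- arm.read_eef_rot(): TCP orientation.
- arm.read_ft_force(): force on the tool from outside, world axes, zero at the start.
- arm.read_wrist_torque(): the same for the moment, N m.
- arm.read_opening(): opening from 0.0 (shut) to 1.0 (fully open).
Only numpy, scipy, OpenCV 4.12 (cv2) and the standard library are available. Lean on these libraries where they do the work, as an engineer would, in place of code of your own. Each camera call takes 0.05 s, during which the arm holds its last target. There are 200 camera calls.

## Task

Find out which of the three hexagonal sockets in the tray fits the middle one of the three nuts on the metal bed plate: it must go fully down over the nut and sit snugly, not hang loosely round it. Stand any socket that does not fit upright in the tray again, press on the nuts only gently and leave everything else on the table where it is. Finish holding: with the right socket fully seated on the middle nut and still gripped.

Things in the scene. Friction and masses are not known exactly. Their poses are not given: they have to be found in the camera images.
- socket_small_mid (a point): centre (half-way up, 40 mm above the mouth) of the small socket: a hexagonal steel bar socket standing upright on its open mouth, 80 mm high, 25 mm across the outer flats all the way up, loose. In its underside is a hexagonal cavity 17.9 mm across flats and 24 mm deep (wider by 1.4 mm over the first 1.5 mm), its flats in line with the outer ones. z up; flats face along its x axis and every 60 deg from it
- socket_medium_mid (a point): centre (half-way up, 40 mm above the mouth) of the medium socket: a hexagonal steel bar socket standing upright on its open mouth, 80 mm high, 32 mm across the outer flats all the way up, loose. In its underside is a hexagonal cavity 24.2 mm across flats and 24 mm deep (wider by 1.4 mm over the first 1.5 mm), its flats in line with the outer ones. z up; flats face along its x axis and every 60 deg from it
- socket_large_mid (a point): centre (half-way up, 40 mm above the mouth) of the large socket: a hexagonal steel bar socket standing upright on its open mouth, 80 mm high, 40 mm across the outer flats all the way up, loose. In its underside is a hexagonal cavity 32.4 mm across flats and 24 mm deep (wider by 1.4 mm over the first 1.5 mm), its flats in line with the outer ones. z up; flats face along its x axis and every 60 deg from it
- socket_small: the small socket itself, origin at the centre of its mouth end. On a nut too large for it, it stops on the nut's top, 13 mm over the plate; on its own nut it goes down to the plate and can be pushed about 1 mm sideways from centred; on a nut too small for it, it also goes down, but can be pushed 4 mm or more
- socket_medium: the medium socket itself, origin at the centre of its mouth end. On a nut too large for it, it stops on the nut's top, 13 mm over the plate; on its own nut it goes down to the plate and can be pushed about 1 mm sideways from centred; on a nut too small for it, it also goes down, but can be pushed 4 mm or more
- socket_large: the large socket itself, origin at the centre of its mouth end. On a nut too large for it, it stops on the nut's top, 13 mm over the plate; on its own nut it goes down to the plate and can be pushed about 1 mm sideways from centred; on a nut too small for it, it also goes down, but can be pushed 4 mm or more
- plate_middle (a point): point at the centre of the top face of a bright metal bed plate, 200 mm (its x axis) by 70 mm (its y axis), 10 mm thick, fixed to the table; its three nuts stand in a row at -58, 0 and +58 mm along x, so the middle nut is at this point. A fully seated socket stands with its mouth on this face
- nut_1: hex nut with a stud through it, fixed to the plate. One of three nuts, 16, 22 and 30 mm across flats; which size this one is is not told, and at which of the three places on the plate it sits changes. 13 mm high, the stud ends 5 mm above the nut's top. Origin: centre of its underside, on the plate's top face; z up; flats face along its x axis and every 60 deg from it
- nut_2: hex nut with a stud through it, fixed to the plate. One of three nuts, 16, 22 and 30 mm across flats; which size this one is is not told, and at which of the three places on the plate it sits changes. 13 mm high, the stud ends 5 mm above the nut's top. Origin: centre of its underside, on the plate's top face; z up; flats face along its x axis and every 60 deg from it
- nut_3: hex nut with a stud through it, fixed to the plate. One of three nuts, 16, 22 and 30 mm across flats; which size this one is is not told, and at which of the three places on the plate it sits changes. 13 mm high, the stud ends 5 mm above the nut's top. Origin: centre of its underside, on the plate's top face; z up; flats face along its x axis and every 60 deg from it
- parts_tray: shallow dark steel tray, 140 mm (its x axis) by 320 mm (its y axis), walls 20 mm high and 5 mm thick, floor 5 mm thick, fixed. Origin: centre of its underside. The sockets stand in it in a row along y, about 95 mm apart, order changing, 15 mm to the +x side of its middle line
- cutters: side cutters with dark blue grips, 132x59x14 mm, lying on the table; bystander
- tape_roll: roll of black tape, 62 mm wide and 19 mm high, lying on the table; bystander
- glue_bottle: glue bottle, 36 mm wide, 118 mm high, standing at the back; bystander
- caliper: digital caliper, 230x72x13 mm, lying at the back; bystander
- marker_a: marker pen, 135 mm long, 16 mm thick, lying on the table; bystander
- hex_key: bent hex key, 70x30x9 mm, lying in the tray beside the sockets; bystander
- bolt_b: dark bolt, 39 mm high, 16 mm wide, standing on its head in the tray; bystander
Things that resemble listed ones, but are neither listed nor needed, are in the scene too. What is shaped like the socket_large but blue or purple is not meant.

How it is judged:
On the way:
1. the socket that fits the middle nut has been lifted clear of the tray (((horizontal distance between nut_3 and plate_middle below 0.015 m and height (world z) of socket_small_mid above 0.075 m) or (horizontal distance between nut_1 and plate_middle below 0.015 m and height (world z) of socket_medium_mid above 0.075 m) or (horizontal distance between nut_2 and plate_middle below 0.015 m and height (world z) of socket_large_mid above 0.075 m))), for 0.1 s.
At the end, for the whole second after the job is handed in: The socket matching the middle nut is within 5 mm of its axis, upright within 0.09 rad, its mouth within 3.5 mm of the plate, still (under 0.02 m/s) and gripped (over 2 N); the two others stand upright (within 0.15 rad), still (under 0.03 m/s), on the tray's floor (((horizontal distance between nut_3 and plate_middle below 0.015 m and horizontal distance between socket_small_mid and nut_3 below 0.005 m and z of socket_small_mid in the frame of plate_middle below 0.0435 m and angle between socket_small_mid's own z axis and vertical below 0.09 rad and contact force between the fingers and socket_small above 2 N and linear speed of socket_small below 0.02 m/s and x of socket_medium_mid in the frame of parts_tray between -0.07 and 0.07 m and y of socket_medium_mid in the frame of parts_tray between -0.16 and 0.16 m and height (world z) of each of socket_medium_mid, socket_large_mid below 0.052 m and angle between each of socket_medium_mid, socket_large_mid's own z axis and vertical below 0.15 rad and linear speed of each of socket_medium, socket_large below 0.03 m/s and x of socket_large_mid in the frame of parts_tray between -0.07 and 0.07 m and y of socket_large_mid in the frame of parts_tray between -0.16 and 0.16 m) or (horizontal distance between nut_1 and plate_middle below 0.015 m and horizontal distance between socket_medium_mid and nut_1 below 0.005 m and z of socket_medium_mid in the frame of plate_middle below 0.0435 m and angle between socket_medium_mid's own z axis and vertical below 0.09 rad and contact force between the fingers and socket_medium above 2 N and linear speed of socket_medium below 0.02 m/s and x of socket_small_mid in the frame of parts_tray between -0.07 and 0.07 m and y of socket_small_mid in the frame of parts_tray between -0.16 and 0.16 m and height (world z) of each of socket_small_mid, socket_large_mid below 0.052 m and angle between each of socket_small_mid, socket_large_mid's own z axis and vertical below 0.15 rad and linear speed of each of socket_small, socket_large below 0.03 m/s and x of socket_large_mid in the frame of parts_tray between -0.07 and 0.07 m and y of socket_large_mid in the frame of parts_tray between -0.16 and 0.16 m) or (horizontal distance between nut_2 and plate_middle below 0.015 m and horizontal distance between socket_large_mid and nut_2 below 0.005 m and z of socket_large_mid in the frame of plate_middle below 0.0435 m and angle between socket_large_mid's own z axis and vertical below 0.09 rad and contact force between the fingers and socket_large above 2 N and linear speed of socket_large below 0.02 m/s and x of socket_small_mid in the frame of parts_tray between -0.07 and 0.07 m and y of socket_small_mid in the frame of parts_tray between -0.16 and 0.16 m and height (world z) of each of socket_small_mid, socket_medium_mid below 0.052 m and angle between each of socket_small_mid, socket_medium_mid's own z axis and vertical below 0.15 rad and linear speed of each of socket_small, socket_medium below 0.03 m/s and x of socket_medium_mid in the frame of parts_tray between -0.07 and 0.07 m and y of socket_medium_mid in the frame of parts_tray between -0.16 and 0.16 m))); the arm keeps its last pose, push and grip.
It fails at once if a nut is pressed with more than 60 N (contact force between anything else and nut_3 above 60 N or contact force between anything else and nut_1 above 60 N or contact force between anything else and nut_2 above 60 N).
It fails at once if a bystander (cutters, tape roll, glue bottle, caliper, marker, hex key, bolt) is moved by more than 30 mm (distance of any of cutters, tape_roll, glue_bottle, caliper, marker_a, hex_key, bolt_b from where it was at the start of the episode above 0.03 m).
It also fails if it takes over 67 s, if anything falls off the work surface, if the arm or the gripper's body presses on something with over 40 N, if the wrist force passes 120 N, or if a joint passes its speed limit or range.

## Working session

There is one attempt and no reset: what is moved stays moved. The work goes in short steps, each a Python script; the robot and the scene stay as the last script left them, time stands still between calls to the robot, and variables do not carry over. Pictures are saved under pics/ and viewed, on a budget of 10 in all, crops included, one or two more only if the job needs it, and the job is handed in when it is done.

```bash
mkdir -p pics; ls
python3 - <<'E'
from station import arm, snapshot, camera_info
import cv2, numpy as np
for n in ("scene","side"):
    c=camera_info(n); print(n,{k:np.round(np.array(v),4).tolist() for k,v in c.items()})
    cv2.imwrite(f"pics/{n}0.png",snapshot(n))
print({k:np.round(np.array(v),4).tolist() for k,v in camera_info("wrist").items()})
print(arm.read_eef_rot(),arm.read_time())
E
```

```text
pics
scene {'fx': 441.3312, 'fy': 441.3312, 'cx': 280.2108, 'cy': 199.2225, 'R': [[-0.7027, -0.7114, 0.0013], [-0.4532, 0.4463, -0.7717], [0.5484, -0.5429, -0.636]], 't': [0.4518, 0.2632, 1.1368]}
side {'fx': 519.8993, 'fy': 519.8993, 'cx': 288.7779, 'cy': 208.7563, 'R': [[0.9664, -0.2568, -0.0136], [-0.177, -0.626, -0.7595], [0.1865, 0.7364, -0.6503]], 't': [-0.5329, 0.1745, 1.2383]}
{'fx': 374.1371, 'fy': 374.1371, 'cx': 285.9903, 'cy': 211.4413, 'T_tool_cam': [[0.0004, -0.3221, 0.9467, -0.0701], [1.0, 0.0001, -0.0003, -0.0004], [0.0, 0.9467, 0.3221, -0.0834], [0.0, 0.0, 0.0, 1.0]]}
[-0.70024455 -0.09836905  0.70044038 -0.09676972] 0.1
```

View pics/scene0.png

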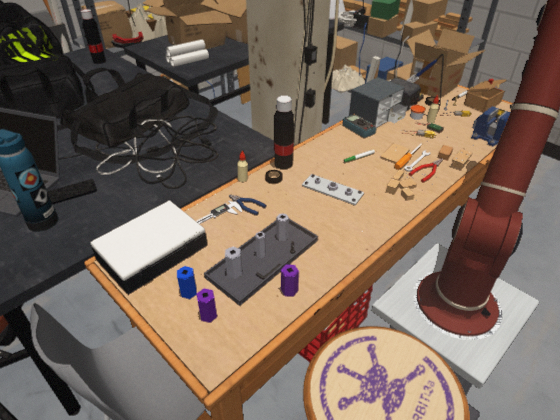

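View pics/side0.png

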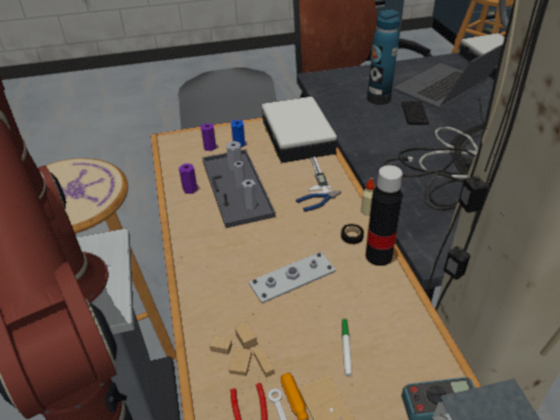

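The scene shot shows the tray with three grey sockets (tops about (233,252), (261,235), (283,217)) and the plate at (333,188). In the side shot the socket tops are about (249,184), (239,164) and (234,146), and the plate's middle nut is at (292,271). I'll cast these onto planes and check the two views against each other.

```bash
cat > h.py <<'E'
from station import arm, snapshot, camera_info, ticket
import cv2, numpy as np
from scipy.spatial.transform import Rotation as Rn
def ray(name,uv,z,pose=None):
    c=camera_info(name)
    d=np.array([(uv[0]-c["cx"])/c["fx"],(uv[1]-c["cy"])/c["fy"],1.])
    if name=="wrist":
        p,q=pose; R=Rn.from_quat(q).as_matrix(); T=np.array(c["T_tool_cam"])
        o=R@T[:3,3]+p; d=R@T[:3,:3]@d
    else:
        R=np.array(c["R"]); o=-R.T@np.array(c["t"]); d=R.T@d
    return o+d*(z-o[2])/d[2]
def pose(): return np.array(arm.read_tool_pos()),np.array(arm.read_eef_rot())
def ori(yaw):  # tool x down, tool y (jaws) at angle yaw in world
    y=np.array([np.cos(yaw),np.sin(yaw),0]); x=np.array([0,0,-1.])
    return Rn.from_matrix(np.c_[x,y,np.cross(x,y)]).as_quat()
E
python3 - <<'E'
from h import *
np.set_printoptions(precision=4,suppress=True)
for n,L in (("scene",[(233,252,.085),(261,235,.085),(283,217,.085),(333,187,.015),(308,179,.01),(361,197,.01)]),("side",[(234,146,.085),(239,164,.085),(249,184,.085),(292,271,.015),(252,285,.01),(335,267,.01)])):
    for u,v,z in L: print(n,u,v,ray(n,(u,v),z))
print(Rn.from_quat(arm.read_eef_rot()).as_matrix())
s=snapshot("side")[240:310,240:345]; a=cv2.resize(s,(400,267),interpolation=cv2.INTER_CUBIC)
s=snapshot("scene")[205:305,200:325]; b=cv2.resize(s,(400,320),interpolation=cv2.INTER_CUBIC)
cv2.imwrite("pics/crop.png",np.hstack([np.vstack([a,np.zeros((53,400,3),np.uint8)]),b]))
E
```

```text
scene 233 252 [0.4704 0.3441 0.085 ]
scene 261 235 [0.4657 0.2487 0.085 ]
scene 283 217 [0.4757 0.1541 0.085 ]
scene 333 187 [ 0.52   -0.1277  0.015 ]
scene 308 179 [ 0.6136 -0.1059  0.01  ]
scene 361 197 [ 0.4248 -0.1574  0.01  ]
side 234 146 [0.4759 0.3338 0.085 ]
side 239 164 [0.4732 0.2411 0.085 ]
side 249 184 [0.4818 0.1443 0.085 ]
side 292 271 [ 0.5265 -0.1245  0.015 ]
side 252 285 [ 0.4265 -0.1375  0.01  ]
side 335 267 [ 0.6306 -0.1353  0.01  ]
[[-0.0006  0.2733 -0.9619]
 [ 0.0022 -0.9619 -0.2733]
 [-1.     -0.0023 -0.    ]]
```

View pics/crop.png

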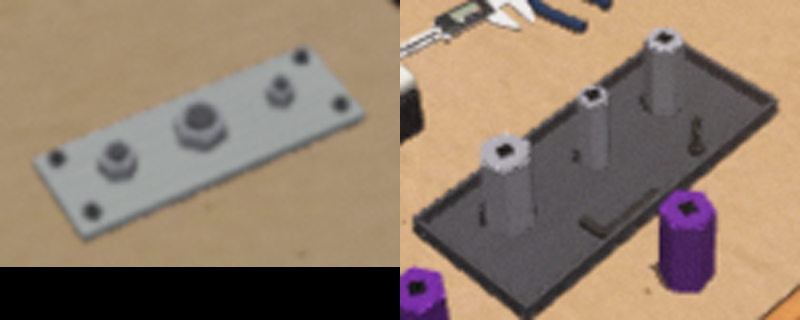

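The middle nut is clearly the largest of the three, so the 30 mm one. The large socket is at about (0.473, 0.339), and its height and spacing agree with what's given. I'll take closer wrist views of the nut and the socket on the way.

Run:
```python
from h import *
import pickle
np.set_printoptions(precision=4,suppress=True)
out={}
for nm,p,yaw in (("nut",(0.523,-0.126,0.22),None),("sock",(0.473,0.339,0.26),None)):
    best=None
    for y in np.radians([-74,-90,-60,-45]):
        q=arm.ik(p,ori(y))
        if q is not None: break
    print(nm,np.degrees(y),q)
    arm.movep(p,ori(y)); arm.pause(.2)
    P=pose(); im=snapshot("wrist"); cv2.imwrite(f"pics/w_{nm}.png",im); out[nm]=P; print(P,arm.read_time())
    print(arm.read_joint_positions())
pickle.dump(out,open("poses.pkl","wb"))
a=cv2.imread("pics/w_nut.png");b=cv2.imread("pics/w_sock.png")
cv2.imwrite("pics/w_both.png",cv2.resize(np.hstack([a,b]),(800,300),interpolation=cv2.INTER_AREA))
```

```text
nut -74.0 [ 0.2621  0.5455 -0.0996  1.8488  0.0757  0.7509 -1.1701]
(array([ 0.5229, -0.1268,  0.2201]), array([ 0.7003,  0.0978, -0.7002,  0.098 ])) 2.6417
[ 0.2629  0.5456 -0.0993  1.8487  0.0757  0.7509 -1.1701]
sock -74.0 [-0.6036  0.5548 -0.0878  1.6829  0.0587  0.9064 -2.0061]
(array([0.4737, 0.3378, 0.2599]), array([ 0.7004,  0.0974, -0.7003,  0.0978])) 4.6083
[-0.6022  0.5548 -0.0872  1.683   0.0588  0.9064 -2.006 ]
```

View pics/w_both.png

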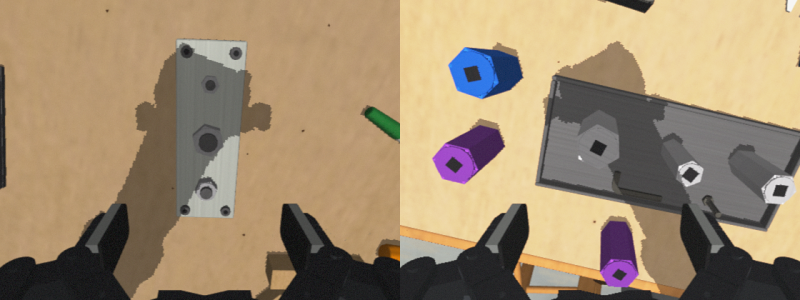

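The left half shows the nut row, with the largest nut in the middle at about (287,196) full-size. The right half shows the large socket at about (277,207), with the purple and blue decoys clear of it. I'll zoom in to get the hexagon angles.

Run:
```python
import cv2,numpy as np
a=cv2.imread("pics/w_nut.png")[160:230,250:320];b=cv2.imread("pics/w_sock.png")[150:250,230:330]
f=lambda m:cv2.resize(cv2.convertScaleAbs(m,alpha=1.5),(400,400),interpolation=cv2.INTER_NEAREST)
cv2.imwrite("pics/z.png",np.hstack([f(a),f(b)]))
```

```text
(no output)
```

View pics/z.png

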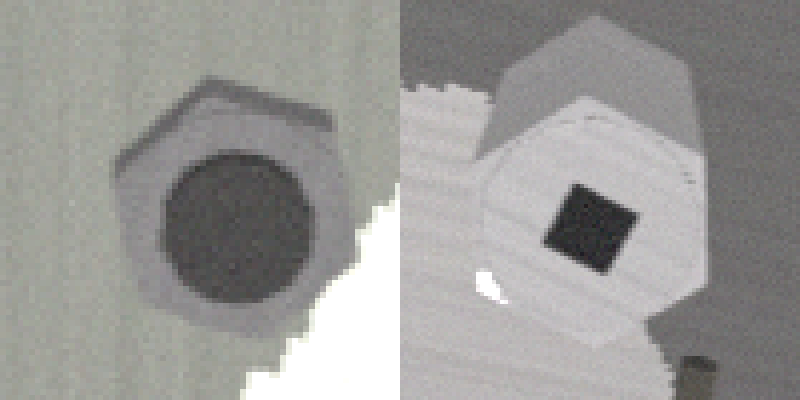

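Run:
```python
from h import *
import pickle
np.set_printoptions(precision=4,suppress=True)
o=pickle.load(open("poses.pkl","rb"))
def go(nm,pts,org,s,z):
    W=np.array([ray("wrist",(org[0]+(x+.5)/s-.5,org[1]+(y+.5)/s-.5),z,o[nm])[:2] for x,y in pts]); return W
for nm,pts,org,s,z,c,zc in (("nut",[(118,178),(211,97),(335,128),(355,255),(272,338),(153,305)],(250,160),400/70,.023,[(238,227)],.028),
  ("sock",[(187,97),(302,155),(307,285),(196,346),(80,275),(78,160)],(230,150),4,.085,[(190.75,228.5)],.085)):
    W=go(nm,pts,org,s,z); m=W.mean(0); d=W-m; th=np.arctan2(d[:,1],d[:,0])
    ph=np.angle(np.exp(6j*th).mean())/6
    print(nm,"centre",m,"centre2",go(nm,c,org,s,zc),"r",np.hypot(*d.T)*1000,"vertex deg",np.degrees(ph)%60,np.degrees(th)%60,"flat normal",(np.degrees(ph)+30)%60)
# all nuts/plate end check and decoys
for uv,z in (((205,140),.023),((210,85),.028),((206,186),.028)): print(ray("wrist",np.array(uv)*1.4,z,o["nut"]))
for uv in ((473,74),(453,164),(620,274),(690,173),(778,190)): print(ray("wrist",((uv[0]-400)*1.4,uv[1]*1.4),.085,o["sock"]))
```

```text
nut centre [ 0.5272 -0.1296] centre2 [[ 0.5274 -0.1291]] r [16.8193 16.6223 17.0774 15.8455 17.1596 16.6337] vertex deg 29.513432813001078 [27.1232 29.4044 30.9528 27.3263 30.2379 32.0271] flat normal 59.513432813001074
sock centre [0.4766 0.3451] centre2 [[0.4753 0.3449]] r [21.8619 22.1754 23.1699 23.1613 21.8449 22.1104] vertex deg 16.235941532901844 [17.5403 18.065  15.6749 17.3187 12.5189 16.2219] flat normal 46.23594153290185
[ 0.5275 -0.1258  0.023 ]
[ 0.5829 -0.115   0.028 ]
[ 0.4793 -0.1408  0.028 ]
[0.511  0.4693 0.085 ]
[0.4199 0.4779 0.085 ]
[0.3351 0.2801 0.085 ]
[0.4748 0.2497 0.085 ]
[0.4817 0.1564 0.085 ]
```

Nut: centre (0.5273, -0.1293), vertex radius about 16.8 mm against 17.3 for 30 AF, so the large socket it is, with flat normals at about 0°. Socket: centre (0.4757, 0.345), flats at 46°, so jaw yaw is -74°. Next I'll grasp and lift it.

Run:
```python
from h import *
np.set_printoptions(precision=4,suppress=True)
y=np.radians(-73.8)
arm.movep((0.4757,0.345,0.2),ori(y))
arm.line_to((0.4757,0.345,0.114),velocity=.1); arm.pause(.2)
print(pose(),arm.read_ft_force(),arm.read_opening())
arm.move_gripper(0.0,effort=80); arm.pause(.2)
print("closed",arm.read_opening(),arm.read_ft_force(),arm.read_tool_pos())
arm.line_to((0.4757,0.345,0.21),velocity=.1); arm.pause(.3)
print("lift",arm.read_opening(),arm.read_ft_force(),arm.read_tool_pos(),arm.read_time())
P=pose();cv2.imwrite("pics/held.png",snapshot("wrist"));a=cv2.imread("pics/held.png")
b=snapshot("side")
cv2.imwrite("pics/held2.png",cv2.resize(np.hstack([a,b]),(800,300)))
```

```text
(array([0.476 , 0.3452, 0.1147]), array([ 0.7005,  0.0999, -0.6996,  0.0994])) [-0.2589  0.02    0.6861] 0.998022417267413
closed 0.4584023798357974 [-0.5923 -0.5457  3.4463] [0.476  0.3451 0.1143]
lift 0.461198830561589 [-0.2835  0.3422 -2.9122] [0.4756 0.3449 0.2096] 8.2667
```

View pics/held2.png

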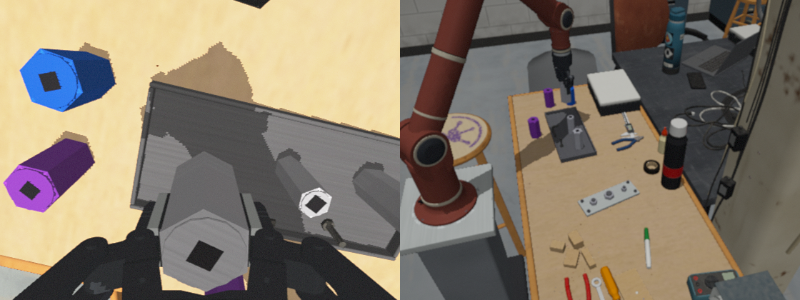

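The socket is gripped on its flats (opening about 39 mm) and hangs straight. Its square hole is at about (287,354) full-size. I'll measure the in-hand offset, then go to the nut and descend with force monitoring.

Run:
```python
from h import *
np.set_printoptions(precision=4,suppress=True)
P=pose(); g=cv2.cvtColor(cv2.imread("pics/held.png"),cv2.COLOR_BGR2GRAY)
m=(g<60).astype(np.uint8); n,l,s,c=cv2.connectedComponentsWithStats(m)
k=min((i for i in range(1,n) if 150<s[i,4]<2000),key=lambda i:np.hypot(*(c[i]-(287,354))))
w=ray("wrist",c[k],P[0][2]-.0295,P); R=Rn.from_quat(P[1]).as_matrix()
off=R.T@(w-P[0]); print("hole",c[k],s[k],"off tool",off)
# lateral in-hand offset: jaws centre y; take half-credible z offset
zoff=off[2] if abs(off[2])<.004 else 0.
T=np.array([0.5273,-0.1293]); y=np.radians(-60.5); q=ori(y)
xy=T-(Rn.from_quat(q).as_matrix()@[0,0,zoff])[:2]; print("xy",xy)
arm.movep((*xy,0.21),q); arm.line_to((*xy,0.15),velocity=.1); arm.pause(.4)
f0=np.array(arm.read_ft_force()); print(f0,arm.read_tool_pos())
z=.15
while z>.1175:
    z-=.0015; arm.line_to((*xy,z),velocity=.03); arm.pause(.05)
    f=np.array(arm.read_ft_force())-f0; p=np.array(arm.read_tool_pos())
    if z<.138: print(round(z,4),p,f)
    if np.linalg.norm(f)>12: print("contact"); break
print(arm.read_time(),arm.read_opening())
```

```text
hole [286.0957 357.7995] [ 261  337   52   42 1212] off tool [ 0.0295 -0.0004  0.0006]
xy [ 0.5279 -0.129 ]
[ 0.5065 -0.4052 -2.4547] [ 0.528  -0.1291  0.1503]
0.138 [ 0.5278 -0.129   0.1379] [-0.0573  0.3724 -0.4412]
0.1365 [ 0.5278 -0.129   0.1364] [-0.688   0.0744 -0.5282]
0.135 [ 0.5278 -0.129   0.1349] [ 0.003  -0.0754 -0.8116]
0.1335 [ 0.5278 -0.129   0.1334] [-0.1372  0.4526 -0.4154]
0.132 [ 0.5278 -0.129   0.1319] [-0.7478  0.0327 -0.2015]
0.1305 [ 0.5278 -0.129   0.1305] [ 0.0475  0.122  -0.5502]
0.129 [ 0.5278 -0.129   0.1289] [-1.0257  0.964  -0.2157]
0.1275 [ 0.5278 -0.129   0.1274] [-1.0935  0.0624 -0.9131]
0.126 [ 0.5278 -0.129   0.1259] [-1.7149  0.8418 -1.842 ]
0.1245 [ 0.5278 -0.129   0.1244] [-0.4967 -0.2528 -1.2552]
0.123 [ 0.5278 -0.129   0.1229] [-1.9774  0.9541 -1.252 ]
0.1215 [ 0.5278 -0.129   0.1214] [-1.6699  0.182  -1.7372]
0.12 [ 0.5278 -0.129   0.1199] [-1.4097  0.6167 -1.3728]
0.1185 [ 0.5278 -0.129   0.1193] [-3.5802 -0.1059  9.0353]
0.117 [ 0.5278 -0.129   0.1192] [-6.1826  1.3107 17.8848]
contact
17.8583 0.4679371633557945
```

It went straight down past the nut top (TCP 0.132) and stopped at 0.1193, which is plate level, with no jamming. Now a gentle sideways wiggle to check it's snug, plus a look.

Run:
```python
from h import *
np.set_printoptions(precision=4,suppress=True)
xy=np.array([.5278,-.129]); z=.1198
arm.line_to((*xy,z),velocity=.03); arm.pause(.2); f0=np.array(arm.read_ft_force()); print(f0)
ends=[]
for d in np.array([(1,0),(-1,0),(0,1),(0,-1)],float):
    for s in np.arange(.0005,.0046,.0005):
        arm.line_to((*(xy+d*s),z),velocity=.03); arm.pause(.05)
        f=(np.array(arm.read_ft_force())-f0)[:2]@d
        if f<-10: break
    e=(np.array(arm.read_tool_pos())[:2]-xy)@d; ends.append(e); print(d,s,"moved",e,"f",f)
    arm.line_to((*xy,z),velocity=.05)
c=xy+np.array([ends[0]-ends[1],ends[2]-ends[3]])/2; print("centre",c)
arm.line_to((*c,z),velocity=.03); arm.line_to((*c,.1185),velocity=.03); arm.pause(.5)
print(arm.read_tool_pos(),arm.read_ft_force(),arm.read_opening(),arm.read_time())
a=snapshot("scene");b=snapshot("side")
cv2.imwrite("pics/fin.png",np.hstack([cv2.resize(a[110:310,190:400],(400,380)),cv2.resize(b[120:320,180:390],(400,380))]))
```

```text
[-1.1069  0.5171 -3.435 ]
[1. 0.] 0.0045000000000000005 moved 0.0011326623220674348 f -7.6367263390080256
[-1.  0.] 0.0045000000000000005 moved 0.0027472264431783744 f -6.132486579810041
[0. 1.] 0.0045000000000000005 moved 0.0012783699609536237 f -8.744346482207604
[ 0. -1.] 0.0045000000000000005 moved 0.001536766066076195 f -7.5923004385651796
centre [ 0.527  -0.1291]
[ 0.5276 -0.1298  0.1193] [-1.9461 -0.5177  5.8214] 0.4604358219386344 31.1083
```

View pics/fin.png

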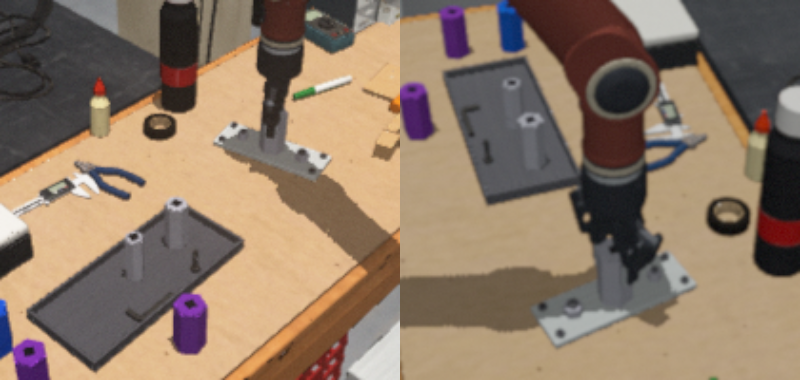

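The socket is seated on the middle nut and gripped. Play is ±1–2 mm, with resistance in every direction and none near the 4 mm that would mean a loose fit. The other two sockets stand upright in the tray and the bystanders look untouched, so I'm handing in.

Run:
```python
from h import *
print(arm.read_dq(),arm.read_opening()); print(ticket.finish_job())
```

```text
[-0.00059001 -0.00015841 -0.00067088  0.00017618 -0.00034817 -0.00099044
  0.00023496] 0.46131694254191014
the job is handed in; nothing more can be done
None
```

The middle nut is the 30 mm one, so the large socket fits. I lifted that socket from the tray, lowered it fully onto the middle nut, and handed in with it still gripped. It was the only socket I moved.

Last checks:
- **Seating:** the gripper stopped at 0.1193 m against 0.119 m expected for a socket on the plate. It met no resistance at nut-top height.
- **Grip and forces:** the gripper opening was 0.46, about 39 mm on the 40 mm socket. The wrist force on the way down peaked at about 18 N over its resting value, and at the end it read about 6 N.
- **Snugness:** I pushed it sideways in four directions with up to about 9 N. It moved 1.1, 2.7, 1.3 and 1.5 mm.
- **Disagreement:** the 2.7 mm (towards -x) is more than the stated 1 mm or so. The push never reached my 10 N stop, so some of the movement may be give in the arm or grip. All four are well below the 4 mm that would mean a loose fit.
- **Rest of the table:** the final pictures show the small and medium sockets upright in the tray. The bystanders look unmoved, judged by eye only.

The job took about 31 s of the 67 s allowed.

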